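# Find the soft damper pad for the vacuum gauge head

## Task

The two round rubber damper pads on the grey stand look alike, but one is clearly softer. Squeeze each of them straight down by about 10 mm and let it spring back, the left pad first and then the right one, never crushing either by more than 14 mm, and feel which gives way with less force. Then stand the steel gauge head upright on the middle of the softer pad and let go.

Things in the scene. Friction and masses are not known exactly. Their poses are not given: they have to be found in the camera images.
- pad_left_top (a point): Top centre of the left (+y) damper pad: a black rubber disc 58 mm across in a steel cup (70 mm across, rim 28 mm above the table), on a fixed grey stand (80 x 260 x 8 mm) whose place and yaw vary. Unloaded, this point is 50 mm above the table; it sinks with the pad. z up, y from the right pad to the left, 170 mm apart.
- pad_right_top (a point): Top centre of the right (-y) damper pad on the same stand, looking just like the left one. One of the two pads is soft (about 0.65 N per mm of squeeze), the other firm (about 1.7 N per mm); which is which varies and cannot be seen. Each springs back by itself.
- pad_left (a joint): How far the left pad is squeezed down (m): 0 unloaded, positive down, stop at 0.017.
- pad_right (a joint): How far the right pad is squeezed down (m): 0 unloaded, positive down, stop at 0.017.
- head_center (a point): Centre of the loose steel gauge head standing upright: 70 mm tall; foot 50 mm across, 10 mm thick; grip body 32 mm across, 50 mm tall; black plug 22 mm across on top. The point is 35 mm above its underside, z up. 0.32 to 0.46 kg: sinks 4 to 6 mm into the soft pad, under 2.5 mm into the firm. Bystanders: glass beaker, open steel sleeve (50 mm across, 40 mm tall), black fan.
Things that resemble listed ones, but are neither listed nor needed, are in the scene too. Leave any blue or orange look-alike of the part that bears head_center alone.

How it is judged:
By the outcome, as a careful person would: the job done as asked, in the order asked, and still so for the second after the job is handed in, with the robot touching nothing.
It also fails if it takes over 54 s, if anything falls off the work surface, if the arm or the gripper's body presses on something with over 40 N, if the wrist force passes 120 N, or if a joint passes its speed limit or range.

## Robot

A 7-joint arm with a two-finger parallel gripper is mounted at the origin on the work surface. World frame = base frame: x ahead of the robot, y to its left, z up, the work surface at z = 0. Lengths are in m, angles in rad, forces in N, time in s.
With the tool pointing down it reaches from about 0.4 to 0.85 m from the base axis. Payload 4.5 kg.
Tool frame: the origin (TCP) lies at the very end of the fingers, on their centre line; the grasp point (between the pads) lies manip.grip_depth behind it (manip.grip_depth is the distance from the TCP to the grasp point, in m); z points along the fingers, y is the direction in which the jaws open and shut (so a half turn about z gives the same grasp; the last joint's range is limited). The gripper opens to 88 mm and grips with 3 to 60 N. Pads are 18 mm wide; open, the fingers measure 123 mm over their backs; the gripper's body (75 mm by 187 mm) begins 45 mm behind the grasp point.
Start: joints at [1.177, 0.689, -0.195, 1.565, 0.157, 0.902, -0.215], TCP at [0.259, -0.569, 0.239] pointing down, gripper open.
Joint ranges: [-3.01, 3.01], [-0.46, 2.08], [-1.47, 1.51], [0.13, 2.56], [-1, 4.14], [0.04, 2.09], [-2.66, 2.66]. Speed limits (rad/s): [2.57, 2.57, 3.14, 3.14, 3.14, 3.14, 3.14].

## Interface

Orientations are given as a unit quaternion [x, y, z, w].
In Python, from workcell import manip gives the robot as it stands.
- The arm moves only by the shell command python3 -m creep 'ROWS' [FORCE]. ROWS is JSON, a list of rows, each a list of 3 entries, a list of its own where there are three numbers: the opening, from -1 (shut) to 1 (fully open), then the shift along the tool's x, y, z normalised to -1 to 1, where 1 is 15 cm, then the turn about the tool's z normalised to -1 to 1, where 1 is 180 degrees. In form: [[grip, [x, y, z], turn], ...]. A call has exactly 5 rows; each row is the pose to reach, as a shift and turn from the pose commanded when the call began, along the tool's axes at that moment, turning the shorter way round; what a row does not reach only later rows make up. A row lasts 1/8 s, in which the tool goes at most 62.5 mm and 10.7 degrees, less where a joint would pass 70% of its speed; a pose out of reach is approached as far as the arm can. A call with a number of a shift or a turn outside -1 to 1 is refused whole. A call with a gripper value outside its range is refused whole. The fingers move at their own pace and stop on an object; FORCE is the grip in N (left out, the last holds). Time passes only in rows, so rows that repeat a pose let the fingers close, or fill a call up. It gives the time, the measured TCP pose, the force and the opening at its end, in the units of the state.
- manip.sense(): the state, without advancing time (a new reading comes with each control period).
- manip.capture(name): name is "side" or "top" or "wrist"; returns the picture (400x640x3 uint8, red, green, blue); there is no depth.
- manip.camera_info(name): a dict with "intrinsics" (3x3 intrinsics, pixels), "view" (4x4, takes a point from world to camera coordinates). Camera axes: x right, y up, looking along -z (the intrinsics and any distortion apply to the point x, -y, -z); pixel columns grow to the right and rows downward; lengths in m; the calibration is good to about 2 mm. A picture is of the moment at which its call begins: read the wrist's pose just before it. camera_info takes no time and is no camera call; for the wrist camera it gives the pose at the moment of the call.
- manip.close_job(): hands the job in, once; it reports no verdict.
Trained networks look in the newest picture that a camera, given by its name, has taken for a name from the list of things; names that differ only in an ending like _2 or _b are one class to them, and where a whole thing is asked for, a point or a joint stands for the part that bears it (a point fixed in the world has none). Each returns a list of dicts, best first, with "conf" (0 to 1); they miss things now and then, are a little off and sometimes report something else, mostly with a low value. They report only what shows in the picture. A call takes as long as a camera call. They do not tell look-alikes from the thing itself.
- manip.recognise(label, camera): "bbox" ([left, top, width, height] in pixels, round what is visible of it).
- manip.masks_of(label, camera): "mask" (400x640 bool, what is visible of it) and "bbox" ([left, top, width, height] in pixels, round what is visible of it).
The state is a dict: "t": time; "q": joint angles; "qd": joint speeds; "tau": joint torques, N m; "eef_pos": TCP position; "tcp_rot": TCP orientation; "ft_force": force on the tool from outside, world axes, zero at the start; "ft_torque": the same for the moment, N m; "width": finger opening in m.
Only numpy, scipy, OpenCV 4.12 (cv2) and the standard library are available. Lean on these libraries where they do the work, as an engineer would, in place of code of your own. Each camera call takes 0.05 s, during which the arm holds its last target.

## Working session

There is one attempt and no reset: what is moved stays moved. The work goes in short steps, Python scripts to look and compute and a shell command to move; the robot and the scene stay as the last step left them, time stands still between calls to the robot, and variables do not carry over. Pictures are saved under pics/ and viewed, and the job is handed in when it is done.

```bash
mkdir -p pics; ls; python3 - <<'E'
from workcell import manip
import cv2,json
s=manip.sense()
print({k:s[k] for k in ['t','eef_pos','tcp_rot','width','ft_force']},manip.grip_depth)
for c in ['side','top','wrist']:
    im=manip.capture(c); cv2.imwrite(f'pics/{c}0.png',im[:,:,::-1])
    ci=manip.camera_info(c); print(c,ci)
    for l in ['pad_left_top','pad_left','pad_right','head_center']:
        try: print(l,[(r['bbox'],round(r['conf'],2)) for r in manip.recognise(l,c)])
        except Exception as e: print(l,e)
print(manip.sense()['t'])
E
```

```text
pics
{'t': 0.0, 'eef_pos': array([ 0.25899362, -0.56812198,  0.23791971]), 'tcp_rot': array([ 9.77201429e-01,  2.12312363e-01, -2.53068110e-04, -8.74174759e-04]), 'width': 0.08787878734332451, 'ft_force': array([-0.34602152, -0.85489241, -0.22496493])} 0.0187
side {'intrinsics': array([[364.36435966,   0.        , 318.15936744],
       [  0.        , 364.36435966, 196.56936377],
       [  0.        ,   0.        ,   1.        ]]), 'view': array([[ 0.89050956, -0.45493337, -0.00532482, -0.52428126],
       [ 0.23233209,  0.44465353,  0.86504626, -0.20736051],
       [-0.39117071, -0.7715691 ,  0.50166384, -0.55483947],
       [ 0.        ,  0.        ,  0.        ,  1.        ]])}
pad_left_top [([274.3, 203.9, 27.0, 19.9], 0.71)]
pad_left []
pad_right [([332.0, 234.6, 32.3, 30.7], 0.79)]
head_center [([283.0, 168.0, 14.7, 30.1], 0.8), ([319.6, 143.2, 16.0, 22.6], 0.76), ([289.1, 148.6, 14.0, 30.6], 0.68), ([317.8, 161.1, 16.0, 30.5], 0.67)]
top {'intrinsics': array([[438.31263948,   0.        , 314.48722671],
       [  0.        , 438.31263948, 200.13924014],
       [  0.        ,   0
[... 431 characters left out ...]
enter [([225.0, 154.6, 20.9, 21.6], 0.9), ([180.1, 171.8, 22.3, 23.6], 0.79), ([181.2, 123.6, 26.6, 25.1], 0.71)]
wrist {'intrinsics': array([[337.83551992,   0.        , 313.91352035],
       [  0.        , 337.83551992, 198.68574006],
       [  0.        ,   0.        ,   1.        ]]), 'view': array([[ 4.14862366e-01, -9.09883898e-01, -7.13544778e-04,
        -6.23222839e-01],
       [ 8.78263549e-01,  4.00649738e-01, -2.61022848e-01,
         3.62819471e-02],
       [ 2.37786368e-01,  1.07661876e-01,  9.65332359e-01,
        -3.88827767e-01],
       [ 0.00000000e+00,  0.00000000e+00,  0.00000000e+00,
         1.00000000e+00]])}
pad_left_top []
pad_left []
pad_right []
head_center []
0.75
```

View pics/top0.png

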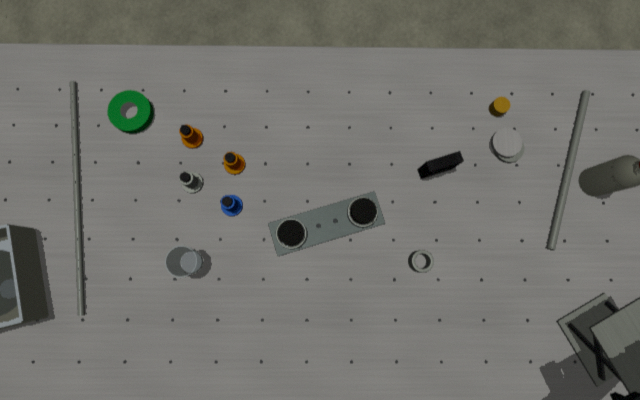

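View pics/side0.png

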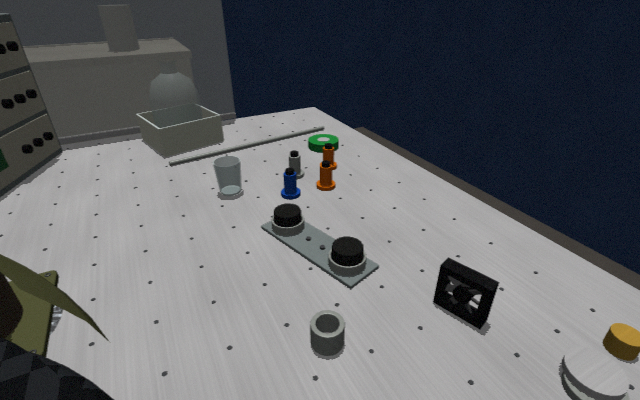

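```bash
cat > h.py <<'E'
import numpy as np,cv2
from workcell import manip
from scipy.spatial.transform import Rotation as R
def ray(cam,u,v,z,ci=None):
    ci=ci or manip.camera_info(cam);K=ci['intrinsics'];V=ci['view']
    d=np.linalg.inv(K)@[u,v,1.]; d=np.array([d[0],-d[1],-d[2]])
    Rm=V[:3,:3];o=-Rm.T@V[:3,3];d=Rm.T@d
    return o+d*(z-o[2])/d[2]
def proj(cam,p,ci=None):
    ci=ci or manip.camera_info(cam)
    c=ci['view'][:3,:3]@np.asarray(p)+ci['view'][:3,3]
    q=ci['intrinsics']@[c[0],-c[1],-c[2]];return q[:2]/q[2]
E
python3 - <<'E'
import cv2
im=cv2.imread('pics/top0.png');cv2.imwrite('pics/top0z.png',cv2.resize(im[90:290,150:416],None,fx=3,fy=3,interpolation=cv2.INTER_CUBIC))
im=cv2.imread('pics/side0.png');cv2.imwrite('pics/side0z.png',cv2.resize(im[120:280,220:420],None,fx=3.7,fy=3.7,interpolation=cv2.INTER_CUBIC))
E
```

```text
(no output)
```

View pics/top0z.png

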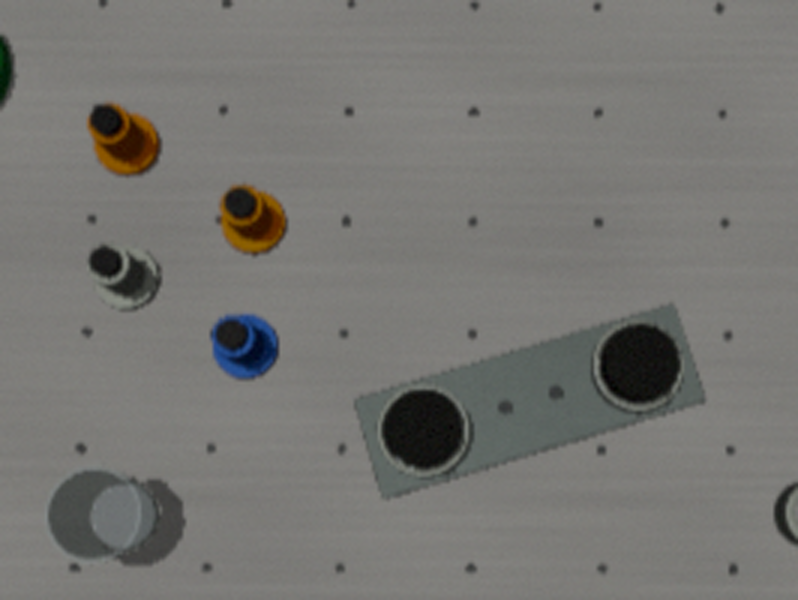

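View pics/side0z.png

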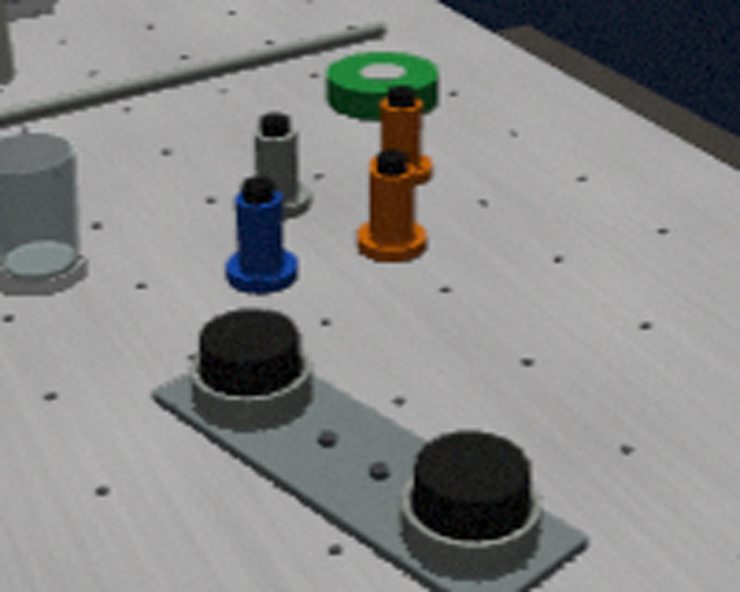

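The top picture shows the left pad at about (291,233), the right pad at (363,211), and the steel head with its plug at (185,177) and foot at (192,183). The orange heads are at (190,135) and (233,162), the blue one at (232,205).

```bash
python3 - <<'E'
from h import *
im=manip.capture('top')
for l in ['pad_left_top','pad_right_top','head_center']:
    for r in manip.masks_of(l,'top'):
        m=r['mask'];v,u=np.nonzero(m);print(l,round(r['conf'],2),r['bbox'],u.mean(),v.mean(),m.sum())
L=ray('top',291,233.3,.05);Rr=ray('top',363,211,.05)
print(L,Rr,np.linalg.norm(L-Rr),np.degrees(np.arctan2(*(L-Rr)[1::-1])))
print('head plug',ray('top',185,177,.07),'foot',ray('top',192.5,183,.005))
for n,a,b in [('o1',(185,130),(192,138)),('o2',(230,157.5),(235,164)),('b',(227,201),(232.5,206))]:
    print(n,ray('top',*a,.07),ray('top',*b,.01))
print('side L,R',proj('side',L),proj('side',Rr))
s=manip.sense();print(s['t'],s['eef_pos'],R.from_quat(s['tcp_rot']).as_matrix().round(3))
E
```

```text
pad_left_top 0.57 [278.5, 218.2, 23.3, 27.0] 290.2699619771863 232.64828897338404 526
pad_right_top 0.75 [350.0, 200.2, 26.4, 25.9] 362.38928571428573 210.99464285714285 560
head_center 0.89 [178.6, 124.6, 25.1, 24.2] 190.38990825688074 136.44266055045873 436
head_center 0.76 [217.9, 195.0, 27.2, 20.6] 230.91767554479418 204.94430992736076 413
head_center 0.73 [178.0, 172.9, 25.4, 19.8] 190.35853658536584 181.33414634146342 410
head_center 0.56 [223.6, 150.9, 21.7, 24.8] 233.38133333333334 163.33333333333334 375
[0.53121244 0.0349913  0.05      ] [ 0.58169376 -0.12448796  0.05      ] 0.16727820932958465 107.5645842760276
head plug [0.65179302 0.26784023 0.07      ] foot [0.65110022 0.26822417 0.005     ]
o1 [0.75861503 0.27309247 0.07      ] [0.75837672 0.2731058  0.01      ]
o2 [0.69648172 0.17100659 0.07      ] [0.69619873 0.16975732 0.01      ]
b [0.59920052 0.17425287 0.07      ] [0.59670743 0.17235358 0.01      ]
side L,R [286.03042876 208.54638294] [345.76031935 243.02974054]
0.95 [ 0.25933015 -0.56867343  0.23875156] [[ 0.91   0.415  0.   ]
 [ 0.415 -0.91  -0.   ]
 [-0.     0.    -1.   ]]
```

```bash
python3 -m creep '[[-1,[0.3,-0.26,0],0],[-1,[0.6,-0.52,0],0],[-1,[1,-0.88,0],0],[-1,[1,-0.88,0],0],[-1,[1,-0.88,0],0]]' 20
python3 -m creep '[[-1,[0.3,-0.26,0],0],[-1,[0.6,-0.52,0],0],[-1,[1,-0.88,0],0],[-1,[1,-0.88,0],0],[-1,[1,-0.88,0],0]]'
```

```text
t: 1.58
eef_pos: [0.3417, -0.3859, 0.239]
tcp_rot: [0.977, 0.213, 0.0, 0.0]
ft_force: [-0.9, -1.6, 0.1]
width: 0.0405
t: 2.2
eef_pos: [0.4235, -0.205, 0.2388]
tcp_rot: [0.977, 0.212, 0.0, 0.001]
ft_force: [-0.3, -0.6, 0.5]
width: 0.0004
```

```bash
python3 -m creep '[[-1,[0.3,-0.26,0],0],[-1,[0.6,-0.52,0],0],[-1,[0.95,-0.83,0],0],[-1,[0.95,-0.83,0],0],[-1,[0.95,-0.83,0],0]]'
python3 - <<'E'
from h import *
ci=manip.camera_info('wrist');s=manip.sense();im=manip.capture('wrist');cv2.imwrite('pics/w1.png',im[:,:,::-1])
print(s['eef_pos'],s['q'],proj('wrist',[.5312,.035,.05],ci),proj('wrist',[.5817,-.1245,.05],ci))
for l in ['pad_left_top','pad_right_top','head_center']:
    for r in manip.masks_of(l,'wrist'):
        m=r['mask'];v,u=np.nonzero(m);print(l,round(r['conf'],2),r['bbox'],u.mean(),v.mean(),ray('wrist',u.mean(),v.mean(),.05,ci))
E
```

```text
t: 2.82
eef_pos: [0.5008, -0.0344, 0.2385]
tcp_rot: [0.978, 0.211, -0.0, 0.001]
ft_force: [0.1, 0.2, -1.3]
width: 0.0002
[ 0.50080446 -0.03435029  0.23847211] [ 0.06061765  0.52970384 -0.13202153  1.93227503  0.10788967  0.68684358
 -1.28314485] [262.82039129 118.04440908] [433.55989541 138.76463403]
pad_left_top 0.55 [225.6, 83.5, 68.8, 63.7] 261.06066734074824 115.64812942366027 [0.53258071 0.03738164 0.05      ]
pad_right_top 0.92 [395.0, 106.4, 66.1, 60.5] 429.17185473411155 136.88326848249028 [ 0.58151935 -0.1196936   0.05      ]
head_center 0.69 [139.9, 2.4, 44.4, 19.7] 164.3318025258324 9.090700344431689 [0.58253368 0.15018238 0.05      ]
```

View pics/w1.png

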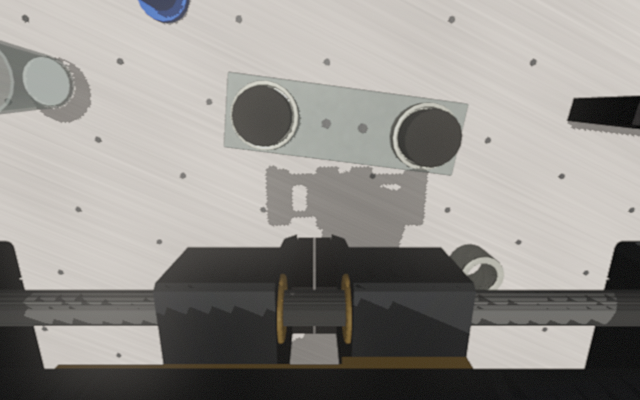

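The wrist picture shows the left pad at (263,116) and the right pad at (430,137). They agree with the top camera to within about 3 mm.

```bash
python3 -m creep '[[-1,[0.39,-0.35,0.2],0],[-1,[0.39,-0.35,0.6],0],[-1,[0.39,-0.35,0.98],0],[-1,[0.39,-0.35,0.98],0],[-1,[0.39,-0.35,0.98],0]]'
python3 - <<'E'
from h import *
im=manip.capture('side');cv2.imwrite('pics/s1.png',cv2.resize(im[100:300,200:440],None,fx=3,fy=3)[:,:,::-1])
s=manip.sense();print(s['eef_pos'],s['ft_force'],R.from_quat(s['tcp_rot']).as_matrix().round(3))
E
```

```text
t: 3.65
eef_pos: [0.5331, 0.0391, 0.0933]
tcp_rot: [0.977, 0.211, 0.001, 0.0]
ft_force: [-0.6, 0.1, 0.1]
width: 0.0007
[0.53384636 0.03936874 0.09427094] [-0.64626452  0.08099557  0.51990318] [[ 0.911  0.413  0.004]
 [ 0.413 -0.911 -0.   ]
 [ 0.004  0.002 -1.   ]]
```

View pics/s1.png

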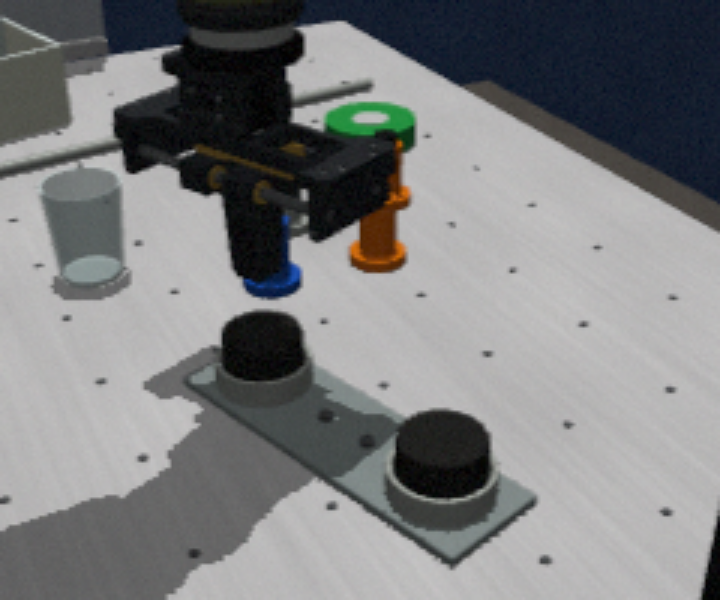

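The closed fingertips hang over the middle of the left pad, at about (262,275) in the crop. Descending.

```bash
python3 -m creep '[[-1,[0,0,0.1],0],[-1,[0,0,0.2],0],[-1,[0,0,0.25],0],[-1,[0,0,0.25],0],[-1,[0,0,0.25],0]]'
python3 -c "
from workcell import manip
s=manip.sense();print(s['eef_pos'],s['ft_force'])"
```

```text
t: 4.32
eef_pos: [0.5323, 0.0404, 0.0543]
tcp_rot: [0.977, 0.212, 0.0, 0.0]
ft_force: [0.1, 0.2, 0.9]
width: 0.0006
[0.53229628 0.04043813 0.05425486] [0.12823657 0.23913372 0.89121566]
```

```bash
python3 -m creep '[[-1,[0,0,0.03],0],[-1,[0,0,0.06],0],[-1,[0,0,0.06],0],[-1,[0,0,0.06],0],[-1,[0,0,0.06],0]]'
```

```text
t: 4.95
eef_pos: [0.5327, 0.0405, 0.0455]
tcp_rot: [0.977, 0.212, 0.001, 0.0]
ft_force: [0.7, -0.7, 3.9]
width: 0.0003
```

```bash
python3 -m creep '[[-1,[0,0,0.02],0],[-1,[0,0,0.04],0],[-1,[0,0,0.04],0],[-1,[0,0,0.04],0],[-1,[0,0,0.04],0]]'
python3 -m creep '[[-1,[0,0,0],0],[-1,[0,0,0],0],[-1,[0,0,0],0],[-1,[0,0,0],0],[-1,[0,0,0],0]]'
```

```text
t: 5.58
eef_pos: [0.5327, 0.0405, 0.0396]
tcp_rot: [0.977, 0.212, 0.001, 0.0]
ft_force: [-0.3, 0.2, 7.2]
width: 0.0007
t: 6.2
eef_pos: [0.5327, 0.0405, 0.0396]
tcp_rot: [0.977, 0.212, 0.001, 0.0]
ft_force: [0.5, -0.6, 8.2]
width: 0.0004
```

```bash
python3 -m creep '[[-1,[0,0,-0.1],0],[-1,[0,0,-0.3],0],[-1,[-0.03,0.3,-0.36],0],[-1,[-0.08,0.6,-0.36],0],[-1,[-0.08,0.6,-0.36],0]]'
python3 -m creep '[[-1,[-0.04,0.3,0],0],[-1,[-0.08,0.54,0],0],[-1,[-0.08,0.54,0.1],0],[-1,[-0.08,0.54,0.1],0],[-1,[-0.08,0.54,0.1],0]]'
python3 - <<'E'
from h import *
im=manip.capture('side');cv2.imwrite('pics/s2.png',cv2.resize(im[100:300,200:440],None,fx=3,fy=3)[:,:,::-1])
im=manip.capture('top');cv2.imwrite('pics/t2.png',cv2.resize(im[90:290,150:416],None,fx=3,fy=3)[:,:,::-1])
s=manip.sense();print(s['eef_pos'],s['ft_force'],R.from_quat(s['tcp_rot']).as_matrix().round(3))
E
```

```text
t: 6.82
eef_pos: [0.5582, -0.0521, 0.0935]
tcp_rot: [0.978, 0.209, -0.001, 0.002]
ft_force: [1.0, 0.2, -0.2]
width: 0.0006
t: 7.45
eef_pos: [0.5808, -0.1227, 0.0781]
tcp_rot: [0.977, 0.214, -0.0, -0.001]
ft_force: [0.6, -0.8, 0.4]
width: 0.0007
[ 0.58129989 -0.12342011  0.07845629] [8.92627015e-01 2.58250152e-01 8.82080780e-04] [[ 0.909  0.417 -0.   ]
 [ 0.417 -0.909  0.001]
 [ 0.    -0.001 -1.   ]]
```

View pics/s2.png

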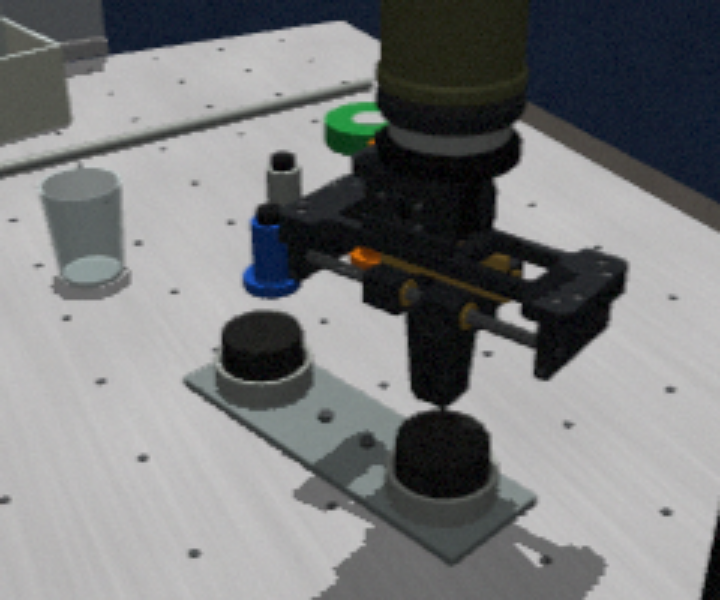

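The left pad at (262,345) has sprung back, and the tips are over the right pad's middle. Pressing the right pad, first to about 5 mm.

```bash
python3 -m creep '[[-1,[0,0,0.1],0],[-1,[0,0,0.16],0],[-1,[0,0,0.2],0],[-1,[0,0,0.22],0],[-1,[0,0,0.22],0]]'
```

```text
t: 8.18
eef_pos: [0.5807, -0.1249, 0.0456]
tcp_rot: [0.977, 0.212, -0.001, -0.0]
ft_force: [-3.7, 0.9, 8.9]
width: 0.0006
```

```bash
python3 -m creep '[[-1,[0,0,0.02],0],[-1,[0,0,0.04],0],[-1,[0,0,0.04],0],[-1,[0,0,0.04],0],[-1,[0,0,0.04],0]]'
```

```text
t: 8.8
eef_pos: [0.5807, -0.1249, 0.0409]
tcp_rot: [0.977, 0.212, -0.0, -0.0]
ft_force: [-4.7, 1.5, 17.9]
width: 0.0004
```

```bash
python3 -m creep '[[-1,[0,0,0.006],0],[-1,[0,0,0.006],0],[-1,[0,0,0.006],0],[-1,[0,0,0.006],0],[-1,[0,0,0.006],0]]'
```

```text
t: 9.43
eef_pos: [0.5807, -0.1249, 0.0402]
tcp_rot: [0.977, 0.212, -0.0, 0.0]
ft_force: [-5.1, 1.9, 19.2]
width: 0.0007
```

The right pad takes about 19 N at 10 mm and the left about 8 N, so the left one is soft. Going to the head.

```bash
python3 -m creep '[[-1,[0,0,-0.15],0],[-1,[0,0,-0.5],0],[-1,[0.1,-0.2,-0.9],0],[-1,[0.2,-0.5,-1],0],[-1,[0.2,-0.5,-1],0]]'
python3 -m creep '[[0.6,[0.3,-0.3,0],0],[0.6,[0.6,-0.6,0],0],[0.6,[0.7,-0.9,0],0],[0.6,[0.7,-0.9,0],0],[0.6,[0.7,-0.9,0],0]]'
python3 - <<'E'
from h import *
ci=manip.camera_info('wrist');s=manip.sense();im=manip.capture('wrist');cv2.imwrite('pics/w3.png',im[:,:,::-1])
print(s['eef_pos'],s['width'],proj('wrist',[.651,.268,.07],ci))
for r in manip.masks_of('head_center','wrist'):
        m=r['mask'];v,u=np.nonzero(m);print(round(r['conf'],2),r['bbox'],u.mean(),v.mean())
E
```

```text
t: 10.05
eef_pos: [0.5787, -0.0385, 0.1904]
tcp_rot: [0.976, 0.216, 0.003, -0.001]
ft_force: [0.0, -0.6, 0.5]
width: 0.0007
t: 10.68
eef_pos: [0.6168, 0.1202, 0.1875]
tcp_rot: [0.977, 0.212, -0.001, 0.001]
ft_force: [-0.1, -0.8, 0.4]
width: 0.0482
[0.61684747 0.1202153  0.18748194] 0.0481530445629827 [151.37700729  70.44868253]
0.87 [131.8, 47.2, 75.6, 60.0] 173.02703523693802 74.1494532199271
0.75 [272.2, 45.7, 53.7, 59.0] 297.3483542319749 74.43887147335423
0.66 [226.9, 147.1, 54.1, 54.3] 252.2659974905897 172.82852363028022
0.35 [326.7, 260.4, 43.8, 28.1] 348.34644808743167 276.4284153005465
```

View pics/w3.png

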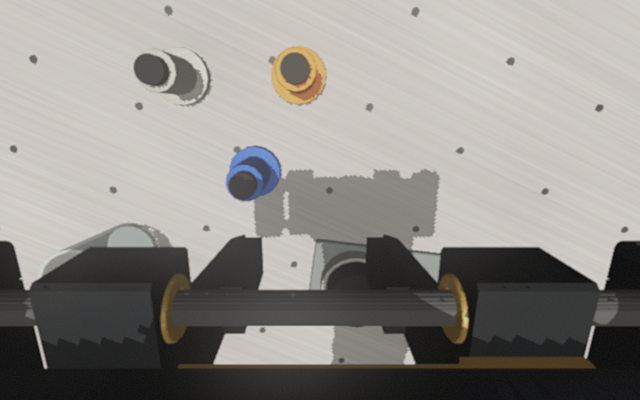

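The steel head's plug is at (152,70), 1 px from the prediction. Moving over it, then checking.

```bash
python3 -m creep '[[0.6,[0.3,-0.4,0],0],[0.6,[0.62,-0.8,0],0],[0.6,[0.62,-0.8,0.3],0],[0.6,[0.62,-0.8,0.3],0],[0.6,[0.62,-0.8,0.3],0]]'
python3 - <<'E'
from h import *
ci=manip.camera_info('wrist');s=manip.sense();im=manip.capture('wrist');cv2.imwrite('pics/w4.png',im[:,:,::-1])
print(s['eef_pos'],s['width'],proj('wrist',[.651,.268,.07],ci),proj('wrist',s['eef_pos'],ci))
im=manip.capture('side');cv2.imwrite('pics/s4.png',cv2.resize(im[80:280,200:440],None,fx=3,fy=3)[:,:,::-1])
E
```

```text
t: 11.4
eef_pos: [0.653, 0.2664, 0.144]
tcp_rot: [0.978, 0.211, 0.0, 0.001]
ft_force: [-0.1, -0.7, 0.3]
width: 0.0706
[0.65297776 0.26638261 0.14399753] 0.0705616480618488 [312.72353149 210.31018125] [317.36054036 254.56511833]
```

View pics/w4.png

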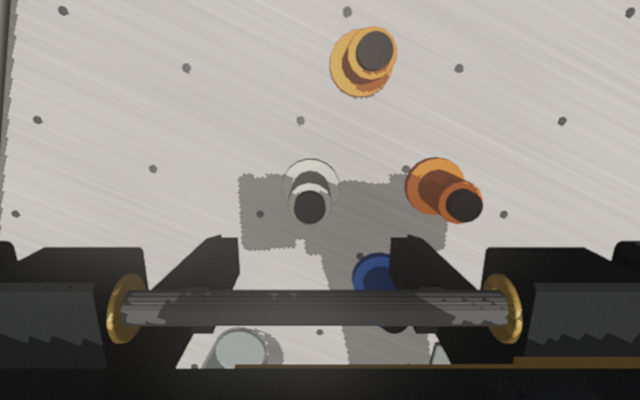

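View pics/s4.png

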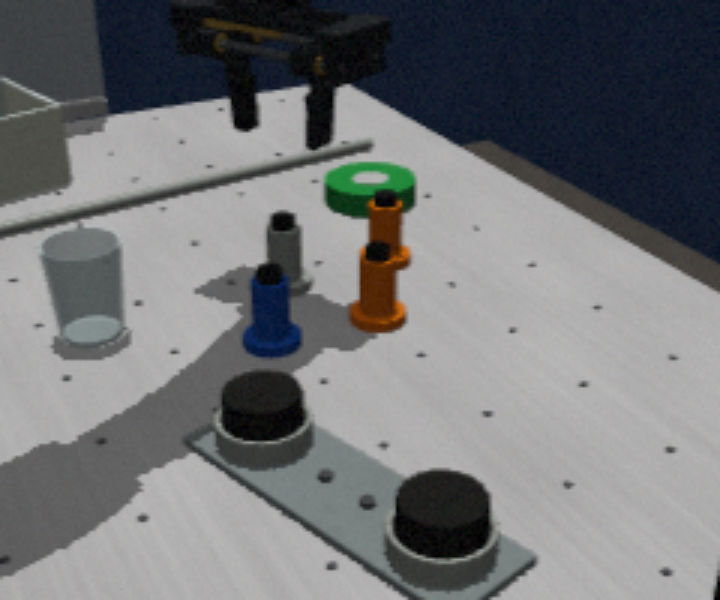

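```bash
python3 - <<'E'
from h import *
b=ray('top',191,262.5,.003);print(b,ray('side',229.5,191,.003))
s=manip.sense();Rm=R.from_quat(s['tcp_rot']).as_matrix()
print('beaker tool',Rm.T@(b-s['eef_pos']))
for z in(.08,.09,.1,.11):print(z,ray('top',181,262,z))
ci=manip.camera_info('wrist')
h=ray('wrist',309,206,.07,ci);print(h,Rm.T@(h-s['eef_pos']))
E
```

```text
[0.46715501 0.26357756 0.003     ] [0.4631835  0.25038166 0.003     ]
beaker tool [-0.17156275 -0.07409042  0.14169021]
0.08 [0.46723096 0.26439675 0.08      ]
0.09 [0.46710707 0.26155121 0.09      ]
0.1 [0.46698319 0.25870567 0.1       ]
0.11 [0.46685931 0.25586013 0.11      ]
[0.65315826 0.27192367 0.07      ] [ 0.00155175 -0.00501588  0.07523765]
```

```bash
python3 -m creep '[[0.6,[0.01,-0.025,0.15],0],[0.6,[0.01,-0.025,0.4],0],[0.6,[0.01,-0.025,0.65],0],[0.6,[0.01,-0.025,0.78],0],[0.6,[0.01,-0.025,0.78],0]]'
python3 - <<'E'
from h import *
im=manip.capture('wrist');cv2.imwrite('pics/w5.png',im[:,:,::-1]);s=manip.sense();print(s['eef_pos'],s['ft_force'])
E
```

```text
t: 12.12
eef_pos: [0.6506, 0.2731, 0.0246]
tcp_rot: [0.977, 0.212, -0.001, 0.0]
ft_force: [0.1, 1.2, -0.1]
width: 0.0707
[0.65182    0.2736827  0.02628091] [-0.04693798 -0.16480715 -0.31190572]
```

View pics/w5.png

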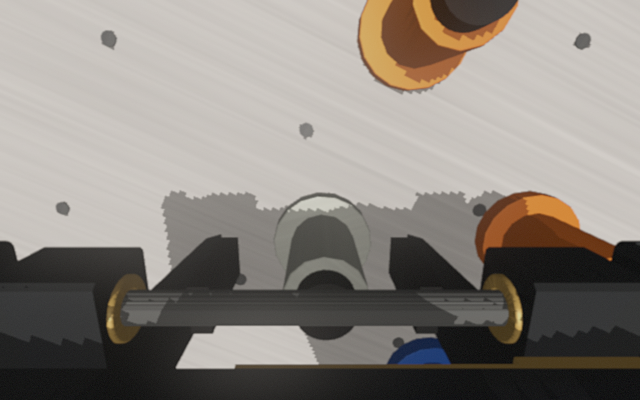

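```bash
python3 - <<'E'
from h import *
s=manip.sense();p=s['eef_pos'];print(proj('wrist',[p[0],p[1],.07]),proj('wrist',[p[0],p[1],.0]))
print(ray('wrist',326,305,.07)-p, ray('wrist',323,238,.01)-p, s['tcp_rot'])
E
```

```text
[318.51691493 308.23123774] [316.90777998 234.17793689]
[ 0.00219967 -0.00180198  0.04371909] [ 0.00287666 -0.00203031 -0.01628091] [9.77231257e-01 2.12176974e-01 1.99489359e-05 2.92566184e-05]
```

```bash
python3 -m creep '[[0.6,[0.008,0.017,0],0],[-1,[0.008,0.017,0],0],[-1,[0.008,0.017,0],0],[-1,[0.008,0.017,0],0],[-1,[0.008,0.017,0],0]]' 25
python3 -m creep '[[-1,[0,0,0],0],[-1,[0,0,0],0],[-1,[0,0,-0.05],0],[-1,[0,0,-0.15],0],[-1,[0,0,-0.3],0]]'
```

```text
t: 12.8
eef_pos: [0.654, 0.2715, 0.0264]
tcp_rot: [0.977, 0.212, 0.0, 0.0]
ft_force: [1.3, -2.3, 1.1]
width: 0.0326
t: 13.42
eef_pos: [0.6531, 0.272, 0.0719]
tcp_rot: [0.977, 0.212, -0.001, 0.0]
ft_force: [0.5, 1.5, -4.7]
width: 0.0309
```

```bash
python3 -m creep '[[-1,[0,0,-0.3],0],[-1,[-0.1,0.08,-0.5],0],[-1,[-0.3,0.24,-0.5],0],[-1,[-0.5,0.4,-0.5],0],[-1,[-0.6,0.48,-0.5],0]]'
python3 -m creep '[[-1,[-0.2,0.15,0],0],[-1,[-0.4,0.3,0],0],[-1,[-0.6,0.45,0],0],[-1,[-0.75,0.57,0],0],[-1,[-0.785,0.6,0],0]]'
python3 -m creep '[[-1,[0,0,0],0],[-1,[0,0,0.05],0],[-1,[0,0,0.1],0],[-1,[0,0,0.1],0],[-1,[0,0,0.1],0]]'
python3 - <<'E'
from h import *
s=manip.sense();print(s['eef_pos'],s['ft_force'],R.from_quat(s['tcp_rot']).as_matrix().round(3))
ci=manip.camera_info('wrist');print(proj('wrist',[s['eef_pos'][0],s['eef_pos'][1],.05],ci))
for c in('wrist','side','top'):
    im=manip.capture(c)
    if c=='side':im=cv2.resize(im[80:280,200:440],None,fx=3,fy=3)
    if c=='top':im=cv2.resize(im[90:290,150:416],None,fx=3,fy=3)
    cv2.imwrite(f'pics/{c}6.png',im[:,:,::-1])
E
```

```text
t: 14.05
eef_pos: [0.6013, 0.1662, 0.1482]
tcp_rot: [0.977, 0.211, 0.0, 0.001]
ft_force: [1.1, -0.2, -5.5]
width: 0.0312
t: 14.68
eef_pos: [0.5317, 0.036, 0.1478]
tcp_rot: [0.978, 0.211, 0.0, 0.001]
ft_force: [0.7, 0.6, -3.2]
width: 0.0313
t: 15.3
eef_pos: [0.532, 0.0386, 0.1311]
tcp_rot: [0.977, 0.212, -0.0, -0.0]
ft_force: [-0.0, 0.7, -5.3]
width: 0.0312
[0.53202081 0.03860856 0.13107943] [-0.0172355   0.69924632 -5.30876026] [[ 0.91   0.415 -0.   ]
 [ 0.415 -0.91  -0.   ]
 [-0.    -0.    -1.   ]]
[316.34808966 205.77007363]
```

View pics/wrist6.png

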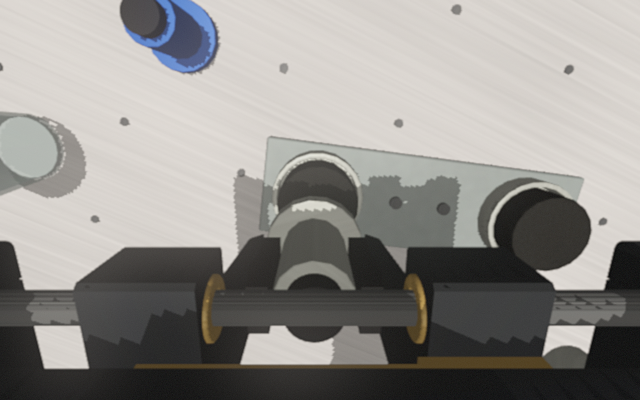

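View pics/side6.png

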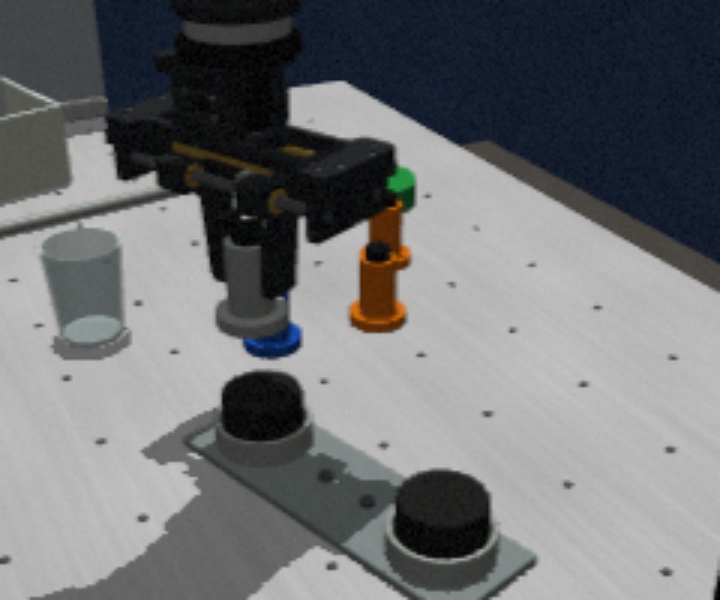

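```bash
python3 - <<'E'
from h import *
f=lambda p:(proj('side',p)-[200,80])*3
for p in([.532,.0386,.105],[.532,.0386,.115],[.532,.0386,.05],[.5312,.035,.05],[.532,.0386,.165]):print(p,f(p))
im=manip.capture('side')[120:240,250:330];cv2.imwrite('pics/s6z.png',cv2.resize(im,None,fx=5,fy=5,interpolation=cv2.INTER_CUBIC)[:,:,::-1])
E
```

```text
[0.532, 0.0386, 0.105] [253.07885807 313.91371622]
[0.532, 0.0386, 0.115] [252.30761623 300.8050237 ]
[0.532, 0.0386, 0.05] [257.14050228 382.94892927]
[0.5312, 0.035, 0.05] [258.07002321 385.63766244]
[0.532, 0.0386, 0.165] [248.28791495 232.48270877]
```

View pics/s6z.png

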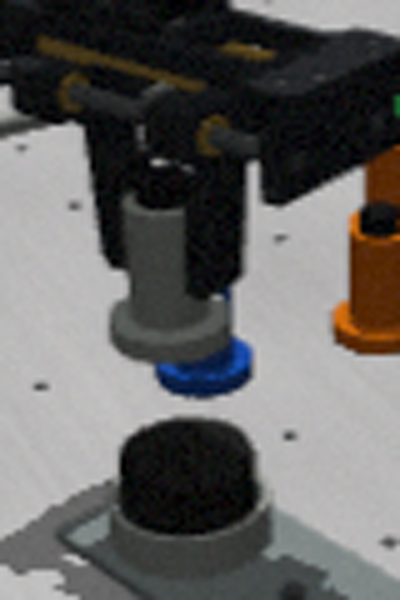

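View pics/top6.png

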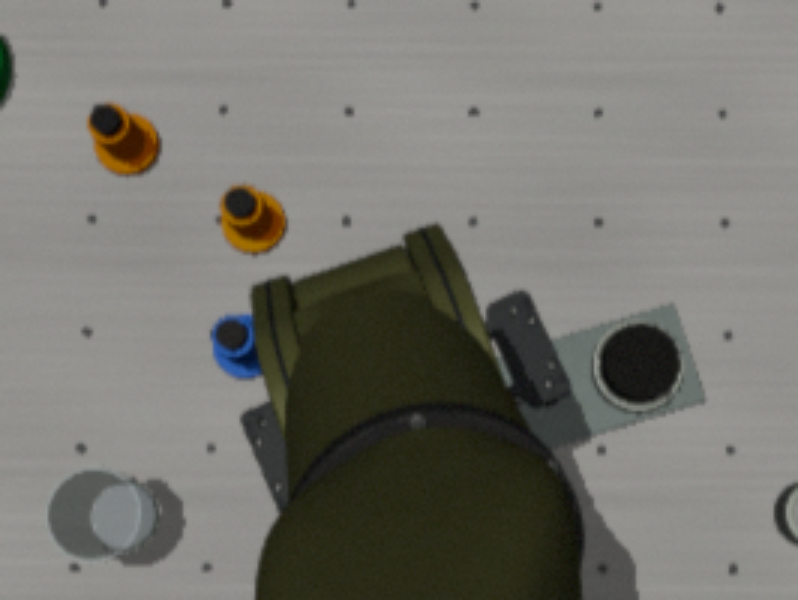

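```bash
python3 - <<'E'
from h import *
s=manip.sense();Rm=R.from_quat(s['tcp_rot']).as_matrix();p=s['eef_pos'];ci=manip.camera_info('wrist')
im=cv2.imread('pics/wrist6.png');
for (cx,cy,col) in((p[0],p[1],(0,0,255)),(.5312,.035,(0,255,0))):
  for z,r in((.028,.035),(.05,.029)):
    pts=[proj('wrist',[cx+r*np.cos(a),cy+r*np.sin(a),z],ci) for a in np.linspace(0,6.3,120)]
    cv2.polylines(im,[np.int32(np.round(np.array(pts)*4))],True,col,1,cv2.LINE_AA,2)
# foot
pts=[proj('wrist',[p[0]+.025*np.cos(a),p[1]+.025*np.sin(a),p[2]-.016],ci) for a in np.linspace(0,6.3,120)]
cv2.polylines(im,[np.int32(np.round(np.array(pts)*4))],True,(255,0,0),1,cv2.LINE_AA,2)
cv2.imwrite('pics/w6o.png',cv2.resize(im[120:340,200:420],None,fx=2.7,fy=2.7,interpolation=cv2.INTER_CUBIC))
im=manip.capture('side')
im=np.ascontiguousarray(cv2.resize(im[:,:,::-1],None,fx=4,fy=4,interpolation=cv2.INTER_CUBIC))
for (cx,cy,col) in((p[0],p[1],(0,0,255)),(.5312,.035,(0,255,0))):
  for z,r in((.028,.035),(.05,.029),(p[2]-.016,.025)):
    pts=[proj('side',[cx+r*np.cos(a),cy+r*np.sin(a),z])*4+1.5 for a in np.linspace(0,6.3,120)]
    cv2.polylines(im,[np.int32(np.round(np.array(pts)))],True,col,1,cv2.LINE_AA)
cv2.imwrite('pics/s6o.png',im[600:1000,1000:1520])
E
```

```text
(no output)
```

View pics/w6o.png

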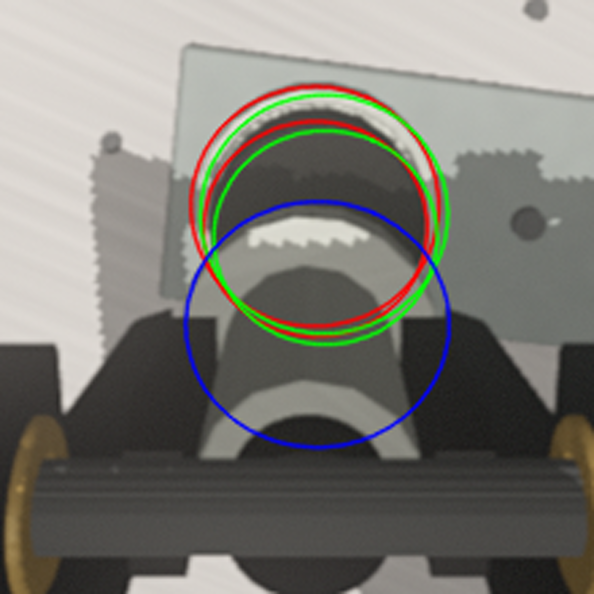

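View pics/s6o.png

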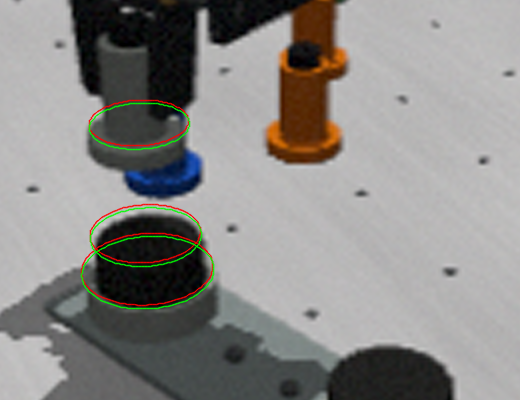

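```bash
python3 -m creep '[[-1,[0.02,0.013,0.05],0],[-1,[0.02,0.013,0.12],0],[-1,[0.02,0.013,0.2],0],[-1,[0.02,0.013,0.3],0],[-1,[0.02,0.013,0.36],0]]'
python3 -m creep '[[-1,[0,0,0],0],[-1,[0,0,0],0],[-1,[0,0,0],0],[-1,[0,0,0],0],[-1,[0,0,0],0]]'
python3 - <<'E'
from h import *
im=manip.capture('side');print(manip.sense()['ft_force'],manip.sense()['eef_pos'])
cv2.imwrite('pics/s7.png',cv2.resize(im[130:250,240:340],None,fx=5,fy=5,interpolation=cv2.INTER_CUBIC)[:,:,::-1])
im=manip.capture('wrist');cv2.imwrite('pics/w7.png',im[:,:,::-1])
E
```

```text
t: 16.18
eef_pos: [0.5349, 0.0378, 0.0759]
tcp_rot: [0.977, 0.212, -0.001, -0.0]
ft_force: [-0.7, 0.0, -3.5]
width: 0.0314
t: 16.8
eef_pos: [0.5356, 0.0378, 0.0775]
tcp_rot: [0.977, 0.212, 0.0, 0.0]
ft_force: [0.4, 0.2, -4.3]
width: 0.0312
[-0.25269051  0.11192241 -4.55952914] [0.5356405  0.0377824  0.07748285]
```

View pics/s7.png

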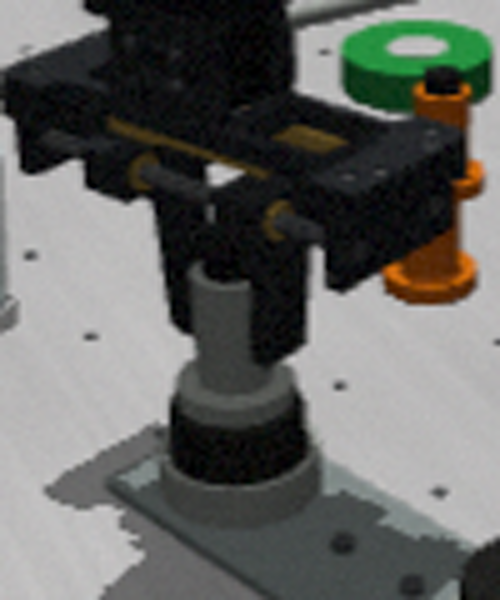

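View pics/w7.png

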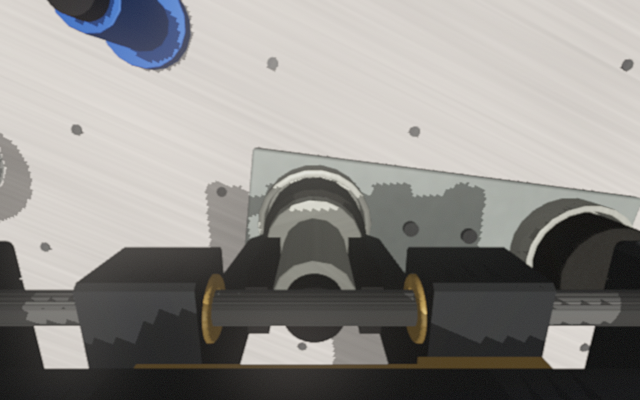

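```bash
python3 - <<'E'
from h import *
s=manip.sense();p=s['eef_pos'];ci=manip.camera_info('wrist')
im=cv2.imread('pics/w7.png')
def ring(im,cam,c,z,r,col,k=1):
    pts=[proj(cam,[c[0]+r*np.cos(a),c[1]+r*np.sin(a),z])*k for a in np.linspace(0,6.3,120)]
    cv2.polylines(im,[np.int32(np.round(np.array(pts)*4))],True,col,1,cv2.LINE_AA,2)
for z,r,c in((.028,.035,(0,0,255)),(.05,.029,(0,255,255)),(.0615,.025,(255,0,0)),(.0515,.025,(255,0,255))): ring(im,'wrist',p,z,r,c)
cv2.imwrite('pics/w7o.png',cv2.resize(im[140:340,210:430],None,fx=2.9,fy=2.9,interpolation=cv2.INTER_CUBIC))
im=np.ascontiguousarray(cv2.resize(manip.capture('side')[:,:,::-1],None,fx=6,fy=6,interpolation=cv2.INTER_CUBIC))
for z,r,c in((.028,.035,(0,0,255)),(.05,.029,(0,255,255)),(.0615,.025,(255,0,0)),(.0515,.025,(255,0,255))): ring(im,'side',p,z,r,c,6)
cv2.imwrite('pics/s7o.png',im[1050:1500,1500:2000])
E
```

```text
(no output)
```

View pics/w7o.png

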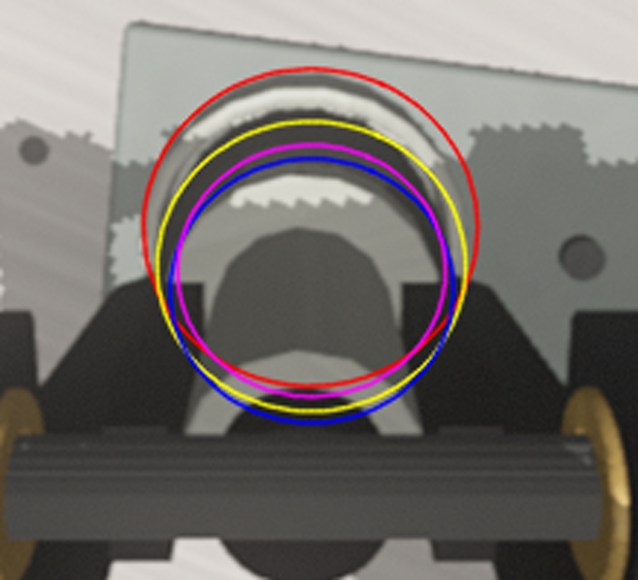

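View pics/s7o.png

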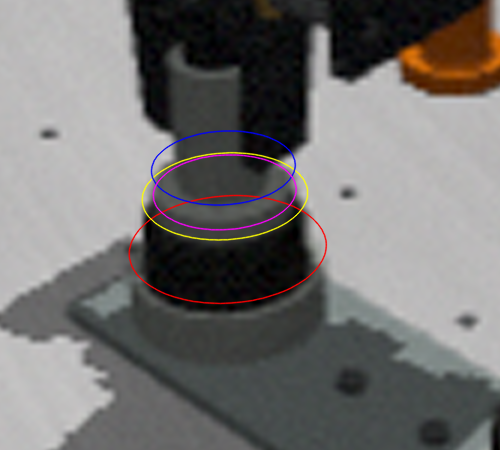

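Foot, pad and cup are concentric to within about 1 mm in both views. Lowering until the pad carries the weight.

```bash
python3 -m creep '[[-1,[0,0,0.01],0],[-1,[0,0,0.02],0],[-1,[0,0,0.03],0],[-1,[0,0,0.03],0],[-1,[0,0,0.03],0]]'
python3 -c "
from workcell import manip
s=manip.sense();print(s['eef_pos'],s['ft_force'])"
```

```text
t: 17.58
eef_pos: [0.5357, 0.0378, 0.0729]
tcp_rot: [0.977, 0.212, 0.0, 0.0]
ft_force: [0.4, -0.1, -0.8]
width: 0.0314
[0.53567555 0.03783141 0.07292091] [ 0.39351569 -0.07055003 -0.83790202]
```

```bash
python3 -m creep '[[-1,[0,0,0.006],0],[-1,[0,0,0.006],0],[-0.1,[0,0,0.006],0],[0,[0,0,0.006],0],[0.1,[0,0,0.006],0]]' 5
python3 -m creep '[[0.3,[0,0,0],0],[0.4,[0,0,0],0],[0.4,[0,0,0],0],[0.4,[0,0,0],0],[0.4,[0,0,0],0]]'
python3 - <<'E'
from h import *
im=manip.capture('side');print(manip.sense()['ft_force'],manip.sense()['eef_pos'])
cv2.imwrite('pics/s8.png',cv2.resize(im[130:250,240:340],None,fx=5,fy=5,interpolation=cv2.INTER_CUBIC)[:,:,::-1])
im=manip.capture('wrist');cv2.imwrite('pics/w8.png',im[:,:,::-1])
E
```

```text
t: 18.2
eef_pos: [0.5356, 0.0378, 0.072]
tcp_rot: [0.977, 0.212, 0.0, 0.0]
ft_force: [-0.5, 0.5, 0.6]
width: 0.0487
t: 18.82
eef_pos: [0.5355, 0.0378, 0.0719]
tcp_rot: [0.977, 0.212, 0.0, 0.0]
ft_force: [0.6, 0.0, -0.2]
width: 0.0616
[-0.31588127  0.6748122  -0.50045339] [0.5355376  0.03778924 0.07189932]
```

View pics/s8.png

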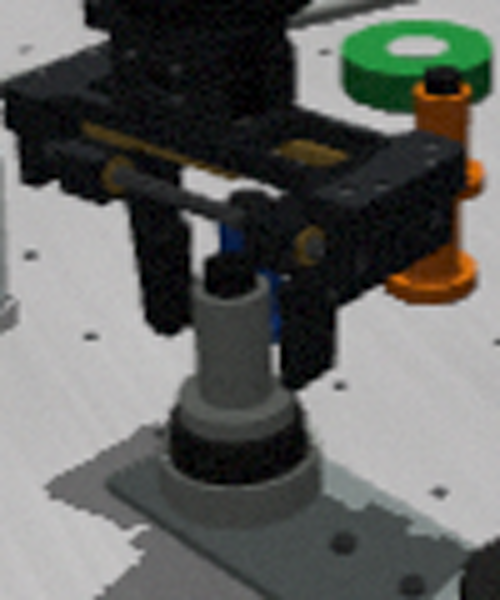

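View pics/w8.png

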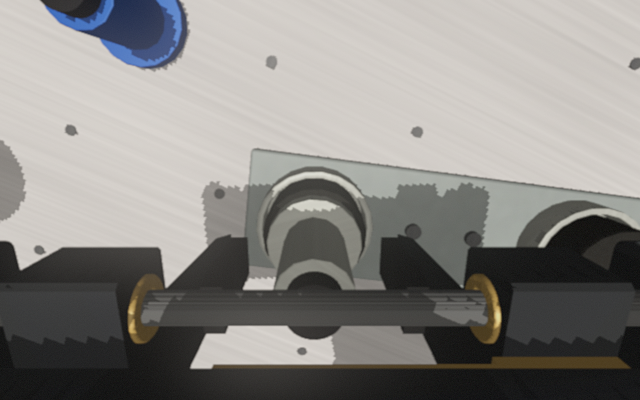

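The head stands free and upright with clear gaps to both fingers. Opening a bit wider and retreating straight up, then backing off.

```bash
python3 -m creep '[[0.6,[0,0,0],0],[0.6,[0,0,-0.15],0],[0.6,[0,0,-0.4],0],[0.6,[0,0,-0.7],0],[0.6,[0,0,-0.9],0]]'
python3 -m creep '[[0.6,[0,0.1,-0.1],0],[0.6,[-0.1,0.4,-0.1],0],[0.6,[-0.3,0.7,-0.1],0],[0.6,[-0.5,1,-0.1],0],[0.6,[-0.5,1,-0.1],0]]'
python3 -m creep '[[0.6,[-0.2,0.3,0],0],[0.6,[-0.4,0.6,0],0],[0.6,[-0.4,0.9,0],0],[0.6,[-0.4,0.9,0],0],[0.6,[-0.4,0.9,0],0]]'
python3 - <<'E'
from h import *
a=manip.capture('side');cv2.imwrite('pics/s9.png',cv2.resize(a[130:250,240:370],None,fx=5,fy=5,interpolation=cv2.INTER_CUBIC)[:,:,::-1])
a=manip.capture('top');cv2.imwrite('pics/t9.png',cv2.resize(a[90:290,150:416],None,fx=3,fy=3,interpolation=cv2.INTER_CUBIC)[:,:,::-1])
s=manip.sense();print(s['t'],s['eef_pos'],s['ft_force'])
E
```

```text
t: 19.55
eef_pos: [0.5359, 0.0378, 0.2089]
tcp_rot: [0.977, 0.212, 0.001, 0.0]
ft_force: [0.3, -0.3, -0.0]
width: 0.0705
t: 20.18
eef_pos: [0.5277, -0.1361, 0.2217]
tcp_rot: [0.978, 0.208, -0.001, 0.002]
ft_force: [-1.1, 1.0, -0.3]
width: 0.0707
t: 20.8
eef_pos: [0.5311, -0.2756, 0.2217]
tcp_rot: [0.977, 0.213, -0.0, -0.001]
ft_force: [-0.4, 1.2, 0.1]
width: 0.0706
20.9 [ 0.53110359 -0.27511871  0.22185884] [0.26507406 1.07360285 0.58239662]
```

View pics/s9.png

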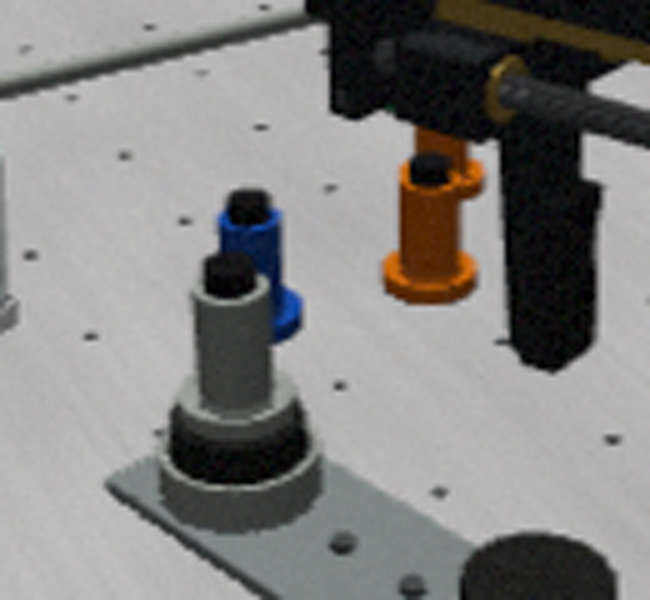

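View pics/t9.png

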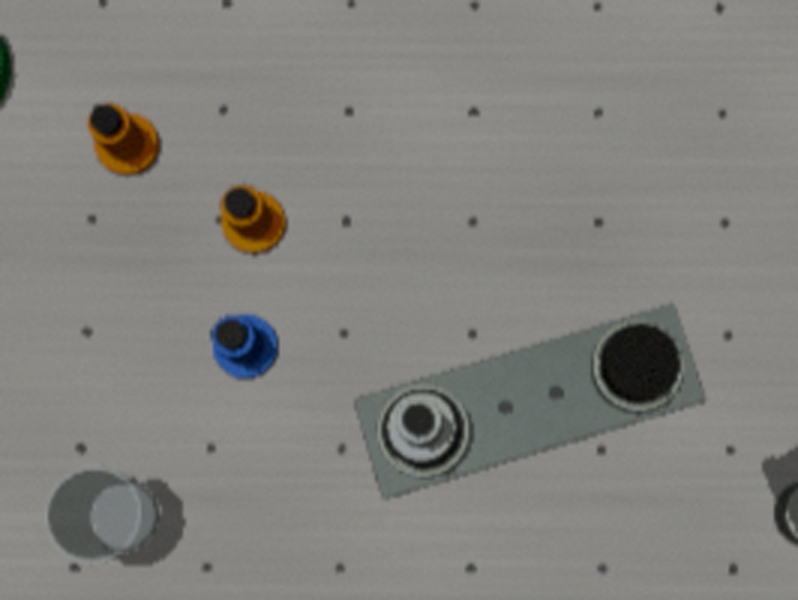

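```bash
python3 - <<'E'
from h import *
a=manip.capture('top')
z=cv2.resize(a[205:262,262:320],None,fx=10,fy=10,interpolation=cv2.INTER_CUBIC)[:,:,::-1].copy()
def ring(c,h,r,col):
    pts=[(proj('top',[c[0]+r*np.cos(t),c[1]+r*np.sin(t),h])-[262,205]+.5)*10 for t in np.linspace(0,6.3,90)]
    cv2.polylines(z,[np.int32(pts)],True,col,1,cv2.LINE_AA)
c=[.5312,.0355]
ring(c,.028,.035,(0,0,255));ring(c,.055,.025,(0,255,0));ring(c,.115,.011,(255,255,0))
cv2.imwrite('pics/t10.png',z)
E
```

```text
(no output)
```

View pics/t10.png

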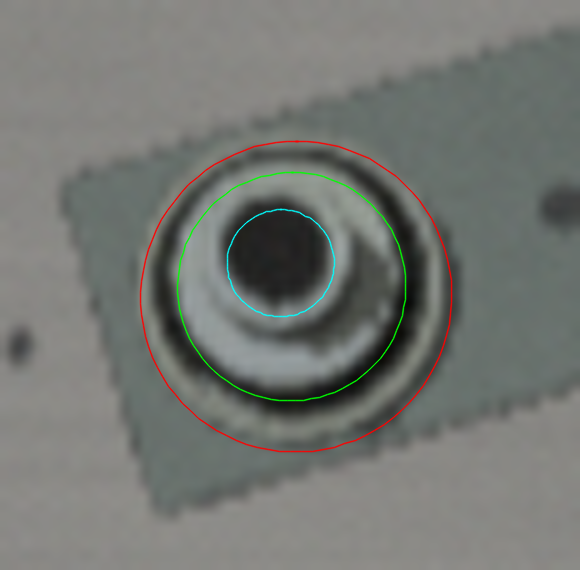

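The foot is about 1 to 2 mm from the pad's centre, upright, and the robot is clear of everything. Handing in.

```bash
python3 -c "
from workcell import manip
print(manip.close_job(),manip.sense()['t'])"
```

```text
the job is handed in; nothing more can be done
the job is handed in; nothing more can be done
```

The job is handed in: the steel gauge head stands upright on the middle of the left pad, which is the softer one. The whole job took about 21 s of the 54 s allowed.

- **Pad test:** I squeezed the left pad first by about 10.4 mm, which took about 7 to 8 N. Then I squeezed the right pad by about 9.8 mm, which took about 18 to 19 N. Neither pad came near the 14 mm limit, and both returned to full height afterwards.
- **Placing:** I gripped the steel head, lowered it until the pad carried its weight, and released it there. The gripper then moved straight up and well away.
- **Last checks:** The side and top pictures show the head upright, about 1.5 mm off the pad's centre. The blue and orange heads and the beaker have not moved, and the wrist force is about zero.
- **Disagreement:** The side camera put the pads about 4 mm away from where the top and wrist cameras did. I centred the head by its position relative to the pad in the same pictures instead.

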